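# Check a case of press plugs and take out the wrongly packed one

### The job

Open the case fully and check its four press plugs against the layout: the three bays from the left are for thin shanks, the right-hand bay for the thick shank, but one thick-shanked plug has been packed in one of the three thin bays, and as the shanks differ by only 6 mm you must feel them to find it. Stand that wrong plug upright in the aluminium tray, leave the other three upright in their proper bays, and lower the lid gently until the case is fully closed, without letting the lid slam. Do not disturb the other things on the table.

Things in the scene. Friction and masses are not known exactly. Their poses are not given: they have to be found in the camera images.
- case: grey case fixed on the table, 168 x 264 x 92 mm, walls 6 mm, aluminium lid hinged at its far rim. Inside, a black insert with four bays in a row; before each lies a disc as wide as the shank that belongs there (38, 38, 38, at the right end 44 mm). Inner depth (x) 156 mm; plugs end 6 mm below the rim. Origin: centre of the underside, x to the hinge side, y to the left end (bay 1)
- lid (a joint): lid angle in rad: 0 closed, grows as it opens, stop at 1.75 (just past upright). The hinge has little friction: well below upright the lid falls shut, past upright it stays open. Lid 6 mm thick, 0.35 kg
- lid_pull (a point): centre of the lid's pull: a black round bar 16 mm thick and 36 mm long along the case's y, held out 20 mm in front of the lid's front edge by a 14 mm wide strap at its middle; can be pinched over its two ends from above and turns between the fingers as the lid swings. 193 mm from the hinge axis, 96 mm above the table when closed
- lid_hinge (a point): middle of the lid's hinge axis, 92 mm above the table, axis along the case's y
- bay_1 (a point): centre of bay 1 on the case's inner floor, 6 mm above the table (bays 1 to 4 lie in a row from left (+y of the case) to right, 62 mm apart, each a square 52 mm recess 16 mm deep). Layout: this bay is for a plug with 38 mm shank (38 mm disc in front of it).
- bay_2 (a point): centre of bay 2 on the case's inner floor, 6 mm above the table (bays 1 to 4 lie in a row from left (+y of the case) to right, 62 mm apart, each a square 52 mm recess 16 mm deep). Layout: this bay is for a plug with 38 mm shank (38 mm disc in front of it).
- bay_3 (a point): centre of bay 3 on the case's inner floor, 6 mm above the table (bays 1 to 4 lie in a row from left (+y of the case) to right, 62 mm apart, each a square 52 mm recess 16 mm deep). Layout: this bay is for a plug with 38 mm shank (38 mm disc in front of it).
- bay_4 (a point): centre of bay 4 on the case's inner floor, 6 mm above the table (bays 1 to 4 lie in a row from left (+y of the case) to right, 62 mm apart, each a square 52 mm recess 16 mm deep). Layout: this bay is for a plug with 44 mm shank (44 mm disc in front of it).
- plug_a: steel press plug standing in the case, round, 80 mm high: foot 46 mm diameter, 12 mm high; shank to 62 mm height; knob 30 mm diameter, 62 to 80 mm. Of plug_a to plug_d two have a 38 mm and two a 44 mm shank; which is not told and the eye hardly sees it: feel it, e.g. by the finger opening when the shank is gripped. 0.2 to 0.4 kg. Origin: centre of the underside, z along its axis
- plug_b: steel press plug standing in the case, round, 80 mm high: foot 46 mm diameter, 12 mm high; shank to 62 mm height; knob 30 mm diameter, 62 to 80 mm. Of plug_a to plug_d two have a 38 mm and two a 44 mm shank; which is not told and the eye hardly sees it: feel it, e.g. by the finger opening when the shank is gripped. 0.2 to 0.4 kg. Origin: centre of the underside, z along its axis
- plug_c: steel press plug standing in the case, round, 80 mm high: foot 46 mm diameter, 12 mm high; shank to 62 mm height; knob 30 mm diameter, 62 to 80 mm. Of plug_a to plug_d two have a 38 mm and two a 44 mm shank; which is not told and the eye hardly sees it: feel it, e.g. by the finger opening when the shank is gripped. 0.2 to 0.4 kg. Origin: centre of the underside, z along its axis
- plug_d: steel press plug standing in the case, round, 80 mm high: foot 46 mm diameter, 12 mm high; shank to 62 mm height; knob 30 mm diameter, 62 to 80 mm. Of plug_a to plug_d two have a 38 mm and two a 44 mm shank; which is not told and the eye hardly sees it: feel it, e.g. by the finger opening when the shank is gripped. 0.2 to 0.4 kg. Origin: centre of the underside, z along its axis
- tray: open square aluminium tray fixed on the table left or right of the case, 120 x 120 x 24 mm, walls and floor 4 mm; origin: centre of the underside
- lid_pile: nested pile of nine gold tin lids, 107 mm diameter, 60 mm high, a bystander; origin at the centre of its underside
- scoop_cup: clear measuring cup, 54 mm wide, 46 mm high, a bystander; origin at the centre of its underside
- tamper: beech tamper, 81 mm diameter, 98 mm high, a bystander; origin at the centre of its underside
- tin_near: empty gold tin, 104 mm diameter, 54 mm high, behind the case on the right, a bystander; origin at the centre of its underside

How it is judged:
On the way, in this order (a step that is already met when the one before it is completed fails the run):
1. the lid is opened to about upright (value of joint lid above 1.25 rad), for 0.2 s.
2. with the lid open, the wrong plug stands in the tray and the other three in their proper bays (((distance between plug_a and plug_a_c3 above 0.0195 m and x of plug_a in the frame of tray between -0.045 and 0.045 m and y of plug_a in the frame of tray between -0.045 and 0.045 m and height (world z) of plug_a below 0.012 m and angle between plug_a's own z axis and vertical below 0.12 rad and linear speed of plug_a below 0.02 m/s) or (distance between plug_a and plug_a_c3 above 0.0195 m and horizontal distance between plug_a and bay_4 below 0.012 m and height (world z) of plug_a below 0.014 m and angle between plug_a's own z axis and vertical below 0.12 rad and linear speed of plug_a below 0.02 m/s) or (distance between plug_a and plug_a_c3 below 0.0195 m and horizontal distance between plug_a and bay_1 below 0.012 m and height (world z) of plug_a below 0.014 m and angle between plug_a's own z axis and vertical below 0.12 rad and linear speed of plug_a below 0.02 m/s) or (distance between plug_a and plug_a_c3 below 0.0195 m and horizontal distance between plug_a and bay_2 below 0.012 m and height (world z) of plug_a below 0.014 m and angle between plug_a's own z axis and vertical below 0.12 rad and linear speed of plug_a below 0.02 m/s) or (distance between plug_a and plug_a_c3 below 0.0195 m and horizontal distance between plug_a and bay_3 below 0.012 m and height (world z) of plug_a below 0.014 m and angle between plug_a's own z axis and vertical below 0.12 rad and linear speed of plug_a below 0.02 m/s)) and ((distance between plug_b and plug_b_c3 above 0.0195 m and x of plug_b in the frame of tray between -0.045 and 0.045 m and y of plug_b in the frame of tray between -0.045 and 0.045 m and height (world z) of plug_b below 0.012 m and angle between plug_b's own z axis and vertical below 0.12 rad and linear speed of plug_b below 0.02 m/s) or (distance between plug_b and plug_b_c3 above 0.0195 m and horizontal distance between plug_b and bay_4 below 0.012 m and height (world z) of plug_b below 0.014 m and angle between plug_b's own z axis and vertical below 0.12 rad and linear speed of plug_b below 0.02 m/s) or (distance between plug_b and plug_b_c3 below 0.0195 m and horizontal distance between plug_b and bay_1 below 0.012 m and height (world z) of plug_b below 0.014 m and angle between plug_b's own z axis and vertical below 0.12 rad and linear speed of plug_b below 0.02 m/s) or (distance between plug_b and plug_b_c3 below 0.0195 m and horizontal distance between plug_b and bay_2 below 0.012 m and height (world z) of plug_b below 0.014 m and angle between plug_b's own z axis and vertical below 0.12 rad and linear speed of plug_b below 0.02 m/s) or (distance between plug_b and plug_b_c3 below 0.0195 m and horizontal distance between plug_b and bay_3 below 0.012 m and height (world z) of plug_b below 0.014 m and angle between plug_b's own z axis and vertical below 0.12 rad and linear speed of plug_b below 0.02 m/s)) and ((distance between plug_c and plug_c_c3 above 0.0195 m and x of plug_c in the frame of tray between -0.045 and 0.045 m and y of plug_c in the frame of tray between -0.045 and 0.045 m and height (world z) of plug_c below 0.012 m and angle between plug_c's own z axis and vertical below 0.12 rad and linear speed of plug_c below 0.02 m/s) or (distance between plug_c and plug_c_c3 above 0.0195 m and horizontal distance between plug_c and bay_4 below 0.012 m and height (world z) of plug_c below 0.014 m and angle between plug_c's own z axis and vertical below 0.12 rad and linear speed of plug_c below 0.02 m/s) or (distance between plug_c and plug_c_c3 below 0.0195 m and horizontal distance between plug_c and bay_1 below 0.012 m and height (world z) of plug_c below 0.014 m and angle between plug_c's own z axis and vertical below 0.12 rad and linear speed of plug_c below 0.02 m/s) or (distance between plug_c and plug_c_c3 below 0.0195 m and horizontal distance between plug_c and bay_2 below 0.012 m and height (world z) of plug_c below 0.014 m and angle between plug_c's own z axis and vertical below 0.12 rad and linear speed of plug_c below 0.02 m/s) or (distance between plug_c and plug_c_c3 below 0.0195 m and horizontal distance between plug_c and bay_3 below 0.012 m and height (world z) of plug_c below 0.014 m and angle between plug_c's own z axis and vertical below 0.12 rad and linear speed of plug_c below 0.02 m/s)) and ((distance between plug_d and plug_d_c3 above 0.0195 m and x of plug_d in the frame of tray between -0.045 and 0.045 m and y of plug_d in the frame of tray between -0.045 and 0.045 m and height (world z) of plug_d below 0.012 m and angle between plug_d's own z axis and vertical below 0.12 rad and linear speed of plug_d below 0.02 m/s) or (distance between plug_d and plug_d_c3 above 0.0195 m and horizontal distance between plug_d and bay_4 below 0.012 m and height (world z) of plug_d below 0.014 m and angle between plug_d's own z axis and vertical below 0.12 rad and linear speed of plug_d below 0.02 m/s) or (distance between plug_d and plug_d_c3 below 0.0195 m and horizontal distance between plug_d and bay_1 below 0.012 m and height (world z) of plug_d below 0.014 m and angle between plug_d's own z axis and vertical below 0.12 rad and linear speed of plug_d below 0.02 m/s) or (distance between plug_d and plug_d_c3 below 0.0195 m and horizontal distance between plug_d and bay_2 below 0.012 m and height (world z) of plug_d below 0.014 m and angle between plug_d's own z axis and vertical below 0.12 rad and linear speed of plug_d below 0.02 m/s) or (distance between plug_d and plug_d_c3 below 0.0195 m and horizontal distance between plug_d and bay_3 below 0.012 m and height (world z) of plug_d below 0.014 m and angle between plug_d's own z axis and vertical below 0.12 rad and linear speed of plug_d below 0.02 m/s)) and ((x of plug_a in the frame of tray between -0.045 and 0.045 m and y of plug_a in the frame of tray between -0.045 and 0.045 m and height (world z) of plug_a below 0.012 m and angle between plug_a's own z axis and vertical below 0.12 rad and linear speed of plug_a below 0.02 m/s) or (x of plug_b in the frame of tray between -0.045 and 0.045 m and y of plug_b in the frame of tray between -0.045 and 0.045 m and height (world z) of plug_b below 0.012 m and angle between plug_b's own z axis and vertical below 0.12 rad and linear speed of plug_b below 0.02 m/s) or (x of plug_c in the frame of tray between -0.045 and 0.045 m and y of plug_c in the frame of tray between -0.045 and 0.045 m and height (world z) of plug_c below 0.012 m and angle between plug_c's own z axis and vertical below 0.12 rad and linear speed of plug_c below 0.02 m/s) or (x of plug_d in the frame of tray between -0.045 and 0.045 m and y of plug_d in the frame of tray between -0.045 and 0.045 m and height (world z) of plug_d below 0.012 m and angle between plug_d's own z axis and vertical below 0.12 rad and linear speed of plug_d below 0.02 m/s)) and horizontal distance between any of plug_a, plug_b, plug_c, plug_d and bay_4 below 0.012 m and value of joint lid above 1 rad), for 0.2 s.
At the end, for the whole second after the job is handed in: The thick plug from a thin bay stands upright on the tray's floor, within 45 mm of its centre along each side; the other thick plug is in bay 4, both thin ones in bays 1 to 3, fully down, upright (7 degrees), within 12 mm of the bay's centre; all at rest; lid closed (under 0.06 rad) (((distance between plug_a and plug_a_c3 above 0.0195 m and x of plug_a in the frame of tray between -0.045 and 0.045 m and y of plug_a in the frame of tray between -0.045 and 0.045 m and height (world z) of plug_a below 0.012 m and angle between plug_a's own z axis and vertical below 0.12 rad and linear speed of plug_a below 0.02 m/s) or (distance between plug_a and plug_a_c3 above 0.0195 m and horizontal distance between plug_a and bay_4 below 0.012 m and height (world z) of plug_a below 0.014 m and angle between plug_a's own z axis and vertical below 0.12 rad and linear speed of plug_a below 0.02 m/s) or (distance between plug_a and plug_a_c3 below 0.0195 m and horizontal distance between plug_a and bay_1 below 0.012 m and height (world z) of plug_a below 0.014 m and angle between plug_a's own z axis and vertical below 0.12 rad and linear speed of plug_a below 0.02 m/s) or (distance between plug_a and plug_a_c3 below 0.0195 m and horizontal distance between plug_a and bay_2 below 0.012 m and height (world z) of plug_a below 0.014 m and angle between plug_a's own z axis and vertical below 0.12 rad and linear speed of plug_a below 0.02 m/s) or (distance between plug_a and plug_a_c3 below 0.0195 m and horizontal distance between plug_a and bay_3 below 0.012 m and height (world z) of plug_a below 0.014 m and angle between plug_a's own z axis and vertical below 0.12 rad and linear speed of plug_a below 0.02 m/s)) and ((distance between plug_b and plug_b_c3 above 0.0195 m and x of plug_b in the frame of tray between -0.045 and 0.045 m and y of plug_b in the frame of tray between -0.045 and 0.045 m and height (world z) of plug_b below 0.012 m and angle between plug_b's own z axis and vertical below 0.12 rad and linear speed of plug_b below 0.02 m/s) or (distance between plug_b and plug_b_c3 above 0.0195 m and horizontal distance between plug_b and bay_4 below 0.012 m and height (world z) of plug_b below 0.014 m and angle between plug_b's own z axis and vertical below 0.12 rad and linear speed of plug_b below 0.02 m/s) or (distance between plug_b and plug_b_c3 below 0.0195 m and horizontal distance between plug_b and bay_1 below 0.012 m and height (world z) of plug_b below 0.014 m and angle between plug_b's own z axis and vertical below 0.12 rad and linear speed of plug_b below 0.02 m/s) or (distance between plug_b and plug_b_c3 below 0.0195 m and horizontal distance between plug_b and bay_2 below 0.012 m and height (world z) of plug_b below 0.014 m and angle between plug_b's own z axis and vertical below 0.12 rad and linear speed of plug_b below 0.02 m/s) or (distance between plug_b and plug_b_c3 below 0.0195 m and horizontal distance between plug_b and bay_3 below 0.012 m and height (world z) of plug_b below 0.014 m and angle between plug_b's own z axis and vertical below 0.12 rad and linear speed of plug_b below 0.02 m/s)) and ((distance between plug_c and plug_c_c3 above 0.0195 m and x of plug_c in the frame of tray between -0.045 and 0.045 m and y of plug_c in the frame of tray between -0.045 and 0.045 m and height (world z) of plug_c below 0.012 m and angle between plug_c's own z axis and vertical below 0.12 rad and linear speed of plug_c below 0.02 m/s) or (distance between plug_c and plug_c_c3 above 0.0195 m and horizontal distance between plug_c and bay_4 below 0.012 m and height (world z) of plug_c below 0.014 m and angle between plug_c's own z axis and vertical below 0.12 rad and linear speed of plug_c below 0.02 m/s) or (distance between plug_c and plug_c_c3 below 0.0195 m and horizontal distance between plug_c and bay_1 below 0.012 m and height (world z) of plug_c below 0.014 m and angle between plug_c's own z axis and vertical below 0.12 rad and linear speed of plug_c below 0.02 m/s) or (distance between plug_c and plug_c_c3 below 0.0195 m and horizontal distance between plug_c and bay_2 below 0.012 m and height (world z) of plug_c below 0.014 m and angle between plug_c's own z axis and vertical below 0.12 rad and linear speed of plug_c below 0.02 m/s) or (distance between plug_c and plug_c_c3 below 0.0195 m and horizontal distance between plug_c and bay_3 below 0.012 m and height (world z) of plug_c below 0.014 m and angle between plug_c's own z axis and vertical below 0.12 rad and linear speed of plug_c below 0.02 m/s)) and ((distance between plug_d and plug_d_c3 above 0.0195 m and x of plug_d in the frame of tray between -0.045 and 0.045 m and y of plug_d in the frame of tray between -0.045 and 0.045 m and height (world z) of plug_d below 0.012 m and angle between plug_d's own z axis and vertical below 0.12 rad and linear speed of plug_d below 0.02 m/s) or (distance between plug_d and plug_d_c3 above 0.0195 m and horizontal distance between plug_d and bay_4 below 0.012 m and height (world z) of plug_d below 0.014 m and angle between plug_d's own z axis and vertical below 0.12 rad and linear speed of plug_d below 0.02 m/s) or (distance between plug_d and plug_d_c3 below 0.0195 m and horizontal distance between plug_d and bay_1 below 0.012 m and height (world z) of plug_d below 0.014 m and angle between plug_d's own z axis and vertical below 0.12 rad and linear speed of plug_d below 0.02 m/s) or (distance between plug_d and plug_d_c3 below 0.0195 m and horizontal distance between plug_d and bay_2 below 0.012 m and height (world z) of plug_d below 0.014 m and angle between plug_d's own z axis and vertical below 0.12 rad and linear speed of plug_d below 0.02 m/s) or (distance between plug_d and plug_d_c3 below 0.0195 m and horizontal distance between plug_d and bay_3 below 0.012 m and height (world z) of plug_d below 0.014 m and angle between plug_d's own z axis and vertical below 0.12 rad and linear speed of plug_d below 0.02 m/s)) and ((x of plug_a in the frame of tray between -0.045 and 0.045 m and y of plug_a in the frame of tray between -0.045 and 0.045 m and height (world z) of plug_a below 0.012 m and angle between plug_a's own z axis and vertical below 0.12 rad and linear speed of plug_a below 0.02 m/s) or (x of plug_b in the frame of tray between -0.045 and 0.045 m and y of plug_b in the frame of tray between -0.045 and 0.045 m and height (world z) of plug_b below 0.012 m and angle between plug_b's own z axis and vertical below 0.12 rad and linear speed of plug_b below 0.02 m/s) or (x of plug_c in the frame of tray between -0.045 and 0.045 m and y of plug_c in the frame of tray between -0.045 and 0.045 m and height (world z) of plug_c below 0.012 m and angle between plug_c's own z axis and vertical below 0.12 rad and linear speed of plug_c below 0.02 m/s) or (x of plug_d in the frame of tray between -0.045 and 0.045 m and y of plug_d in the frame of tray between -0.045 and 0.045 m and height (world z) of plug_d below 0.012 m and angle between plug_d's own z axis and vertical below 0.12 rad and linear speed of plug_d below 0.02 m/s)) and horizontal distance between any of plug_a, plug_b, plug_c, plug_d and bay_4 below 0.012 m and value of joint lid below 0.06 rad); the robot touches nothing.
It fails at once if the lid slams: it moves toward closed faster than 3 rad/s (velocity of joint lid below -3 rad/s).
It fails at once if a bystander (pile of lids, cup, tamper, tin) is moved more than 30 mm (distance of any of lid_pile, scoop_cup, tamper, tin_near from where it was at the start of the episode above 0.03 m).
It also fails if it takes over 72 s, if anything falls off the work surface, if the arm or the gripper's body presses on something with over 40 N, if the wrist force passes 120 N, or if a joint passes its speed limit or range.

### The arm

A 7-joint arm with a two-finger parallel gripper is mounted at the origin on a cart in front of the work surface, level with it; the furniture and walls round the work are solid. World frame = base frame: x ahead of the robot, y to its left, z up, the work surface at z = 0. Lengths are in m, angles in rad, forces in N, time in s.
With the tool pointing down it reaches from about 0.4 to 0.9 m from the base axis. Payload 5.5 kg.
Tool frame: the origin (TCP) lies at the very end of the fingers, on their centre line; the grasp point (between the pads) lies ctrl.pinch_z behind it (ctrl.pinch_z is the distance from the TCP to the grasp point, in m); z points along the fingers, y is the line along which they close (so a half turn about z gives the same grasp; the last joint's range is limited). The gripper opens to 92 mm and grips with 3 to 60 N. Pads are 19 mm wide; open, the fingers measure 130 mm over their backs; the gripper's body (75 mm by 190 mm) begins 47 mm behind the grasp point.
Start: joints at [1.528, 0.501, -0.427, 1.55, 0.221, 1.138, -0.21], TCP at [0.196, -0.62, 0.227] pointing down, gripper open.
Joint ranges: [-2.88, 2.88], [-0.31, 2.03], [-1.54, 1.56], [0.2, 2.42], [-1.41, 4.55], [0.19, 2.02], [-2.57, 2.57]. Speed limits (rad/s): [2.57, 2.57, 3.14, 3.14, 3.14, 3.14, 3.14].

### API

Orientations are given as a rotation vector (axis times angle).
In Python, from station import ctrl, eyes, look_for gives the robot as it stands. The module is installed in compiled form; this text tells all that it offers.
- The arm moves only by the tool drive_tool, never from a script. Its arguments are lists of equal length, an entry for each row: "slide": the shift along the tool's x, y, z each as a share of 0.5 m, from -1 to 1, a list of three; "turn": the turn, a rotation vector about the tool's x, y, z each as a share of 60 degrees, from -1 to 1, a list of three. In form: {"slide": [[tx, ty, tz], ...], "turn": [[wx, wy, wz], ...]}. A call has exactly 10 rows; each row is the pose to reach, as a shift and turn from the pose commanded when the call began, along the tool's axes at that moment; what a row does not reach only later rows make up. A row lasts 1/12 s, in which the tool goes at most 41.7 mm and 7.16 degrees, less where a joint would pass 70% of its speed; a pose out of reach is approached as far as the arm can. A call with a number of a shift or a turn outside -1 to 1 is refused whole. A call with a gripper value outside its range is refused whole. "claw" is the closure, from 0 (fully open) to 1 (shut), set as the call begins (left out, the last holds). The fingers move at their own pace and stop on an object; "force" is the grip in N (left out, the last holds). Time passes only in rows, so rows that repeat a pose let the fingers close, or fill a call up. It gives the time, the measured TCP pose, the force, the opening and the grip force at its end, in the units of the state.
- ctrl.read_state(): the state, without advancing time (a new reading comes with each control period).
- eyes.grab_frame(name): name is "scene" or "top" or "wrist"; returns a dict with "image" (480x640x3 uint8, red, green, blue), "camera_matrix" (3x3 intrinsics, pixels), "D" ([k1, k2, p1, p2, k3] as OpenCV has them; the pictures are not rectified), "R" (3x3) and "t" (3): a world point X has camera coordinates R X + t; the wrist camera has in their place "hand_eye" (4x4, takes a point from camera to tool coordinates, whose origin is the TCP and whose axes are the flange's). Camera axes: x right, y down, z forward; pixel columns grow to the right and rows downward; lengths in m; the calibration is good to about 2 mm. A picture is of the moment at which its call begins: read the wrist's pose just before it. There is no depth.
- ctrl.finish_job(): hands the job in; it is judged then, once.
Trained networks look in the newest picture that a camera, given by its name, has taken for a name from the list of things; names that differ only in an ending like _2 or _b are one class to them, and where a whole thing is asked for, a point or a joint stands for the part that bears it (a point fixed in the world has none). Each returns a list of dicts, best first, with "score" (0 to 1); they miss things now and then, are a little off and sometimes report something else, mostly with a low value. They report only what shows in the picture. A call takes as long as a camera call.
- look_for(target, camera): "centre" ([x, y, z] in m, in world coordinates, good to about 4 mm: the middle of the surface that is visible of it).
The state is a dict: "time_s": time; "joints": joint angles; "qvel": joint speeds; "joint_efforts": joint torques, N m; "ee_pos": TCP position; "tool_rot": TCP orientation; "force": force on the tool from outside, world axes, zero at the start; "ft_torque": the same for the moment, N m; "opening": finger opening in m; "grasp_force": force on a finger pad.
Only numpy, scipy, OpenCV 4.12 (cv2) and the standard library are available. Lean on these libraries where they do the work, as an engineer would, in place of code of your own. Each camera call takes 0.05 s, during which the arm holds its last target. There are 200 camera calls.

## Working session

There is one attempt and no reset: what is moved stays moved. The work goes in short steps, Python scripts to look and compute and a tool call to move; the robot and the scene stay as the last step left them, time stands still between calls to the robot, and variables do not carry over. Pictures are saved under pics/ and viewed, at most 13 in all, crops included, and the job is handed in when it is done.

Besides the shell and the picture viewer there is one more tool, called after "Request:" by a JSON object that holds its "fn" and its "kwargs", one argument or row to a line. drive_tool: Moves the arm, as the interface text tells. Its arguments: {"type":"object","properties":{"slide":{"type":"array"},"turn":{"type":"array"},"claw":{"type":"number"},"force":{"type":"number"}},"required":["slide","turn"]}

```bash
mkdir -p pics
cat > h.py <<'E'
import numpy as np, cv2
from scipy.spatial.transform import Rotation as Ro
from station import ctrl, eyes, look_for
def save(n,f):
    g=eyes.grab_frame(n); cv2.imwrite('pics/'+f,g['image'][:,:,::-1]); return g
def px(g,X):
    rv=cv2.Rodrigues(np.array(g['R']))[0]
    return cv2.projectPoints(np.array(X,float).reshape(-1,1,3),rv,np.array(g['t'],float),np.array(g['camera_matrix']),np.array(g['D']))[0].reshape(-1,2)
def ray(g,uv):
    p=cv2.undistortPoints(np.array(uv,float).reshape(-1,1,2),np.array(g['camera_matrix']),np.array(g['D'])).reshape(-1,2)
    R=np.array(g['R']);t=np.array(g['t']).ravel()
    d=np.c_[p,np.ones(len(p))]@R; return -R.T@t,d/np.linalg.norm(d,axis=1)[:,None]
def atz(g,uv,z):
    c,d=ray(g,uv); return c+d*((z-c[2])/d[:,2])[:,None]
def wristg(s,g):
    T=np.eye(4);T[:3,:3]=Ro.from_rotvec(s['tool_rot']).as_matrix();T[:3,3]=s['ee_pos']
    M=np.linalg.inv(T@np.array(g['hand_eye'])); g['R']=M[:3,:3];g['t']=M[:3,3]; return g
def tri(gs,uvs):
    A=0;b=0
    for g,uv in zip(gs,uvs):
        c,d=ray(g,[uv]);P=np.eye(3)-np.outer(d[0],d[0]);A=A+P;b=b+P@c
    return np.linalg.solve(A,b)
E
python3 - <<'E'
from h import *
np.set_printoptions(precision=4,suppress=True)
s=ctrl.read_state();print(s, ctrl.pinch_z)
for c in ('scene','top'):
    g=save(c,c+'0.png')
    for n in ('case','lid','lid_pull','tray','lid_pile','scoop_cup','tamper','tin_near'):
        for r in look_for(n,c)[:2]: print(c,n,np.round(r['centre'],3),round(r['score'],2),px(g,r['centre']).round())
E
```

```text
{'time_s': 0.0, 'joints': array([ 1.5282,  0.5018, -0.4268,  1.5515,  0.2208,  1.1383, -0.2103]), 'qvel': array([-0.001 ,  0.0014, -0.0005,  0.0009, -0.0012,  0.0005, -0.0009]), 'joint_efforts': array([ -0.0004, -56.6596,  -5.8164, -27.9109,  -0.0685,   0.0307,
         0.0002]), 'ee_pos': array([ 0.1955, -0.6192,  0.2257]), 'tool_rot': array([-3.103 , -0.4783,  0.0003]), 'force': array([-0.5106,  0.0758,  0.1369]), 'ft_torque': array([-0.0031,  0.0123,  0.0318]), 'grasp_force': 0.0, 'opening': 0.09206186990522168} 0.0188
scene case [0.539 0.071 0.097] 0.93 [[309. 266.]]
scene lid [0.557 0.035 0.101] 0.73 [[309. 250.]]
scene lid [0.538 0.069 0.104] 0.27 [[310. 262.]]
scene lid_pull [ 0.75  -0.237  0.035] 0.58 [[295. 186.]]
scene tray [0.537 0.331 0.005] 0.84 [[231. 411.]]
scene lid_pile [ 0.49  -0.264  0.062] 0.75 [[398. 196.]]
scene lid_pile [0.54  0.066 0.1  ] 0.19 [[309. 262.]]
scene scoop_cup [0.368 0.207 0.029] 0.76 [[365. 383.]]
scene tamper [ 0.369 -0.208  0.027] 0.85 [[441. 236.]]
scene tamper [0.368 0.208 0.028] 0.22 [[365. 384.]]
scene tin_near [ 0.749 -0.237  0.036] 0.71 [[296. 186.]]
top case [0.56  0.014 0.098] 0.94 [[306. 233.]]
top lid [0.561 0.017 0.102] 0.81 [[304. 232.]]
top lid_pull [0.561 0.014 0.099] 0.78 [[306. 232.]]
top lid_pull [0.558 0.013 0.1  ] 0.47 [[306. 233.]]
top tray [0.561 0.012 0.1  ] 0.66 [[307. 232.]]
top lid_pile [ 0.498 -0.284  0.057] 0.76 [[454. 262.]]
top lid_pile [0.558 0.015 0.1  ] 0.69 [[305. 233.]]
top scoop_cup [0.364 0.218 0.021] 0.74 [[212. 336.]]
top tamper [ 0.368 -0.219  0.02 ] 0.62 [[423. 328.]]
top tin_near [ 0.756 -0.23   0.015] 0.59 [[414. 151.]]
```

View pics/top0.png

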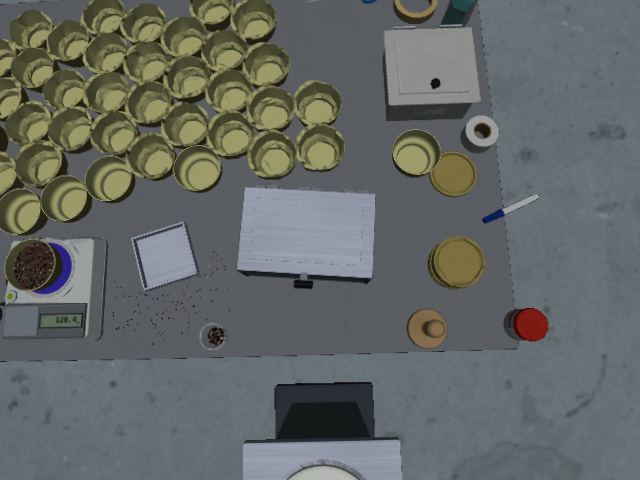

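View pics/scene0.png

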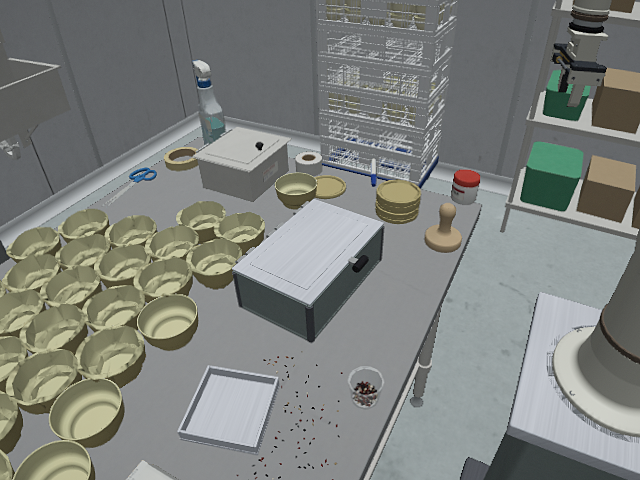

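The top view shows the case with its lid corners near (246,188), (376,194), (372,270) and (239,268), the pull at (303,284) and the tray centre at about (165,256). In the scene view the pull is at (360,264) and the tray centre near (230,408). Next I zoom in for precise pixels.

Run:
```python
import cv2,numpy as np
t=cv2.imread('pics/top0.png');s=cv2.imread('pics/scene0.png')
a=cv2.resize(t[175:300,120:390],(800,370),interpolation=cv2.INTER_CUBIC)
b=cv2.resize(s[195:345,225:395],None,fx=1.533,fy=1.533,interpolation=cv2.INTER_CUBIC)
c=cv2.resize(s[355:460,170:290],None,fx=2.19,fy=2.19,interpolation=cv2.INTER_CUBIC)
o=np.zeros((600,800,3),np.uint8);o[:370]=a;o[370:370+b.shape[0],:b.shape[1]]=b[:230];o[370:370+c.shape[0],400:400+c.shape[1]]=c[:230]
cv2.imwrite('pics/crop1.png',o)
```

```text
(no output)
```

View pics/crop1.png

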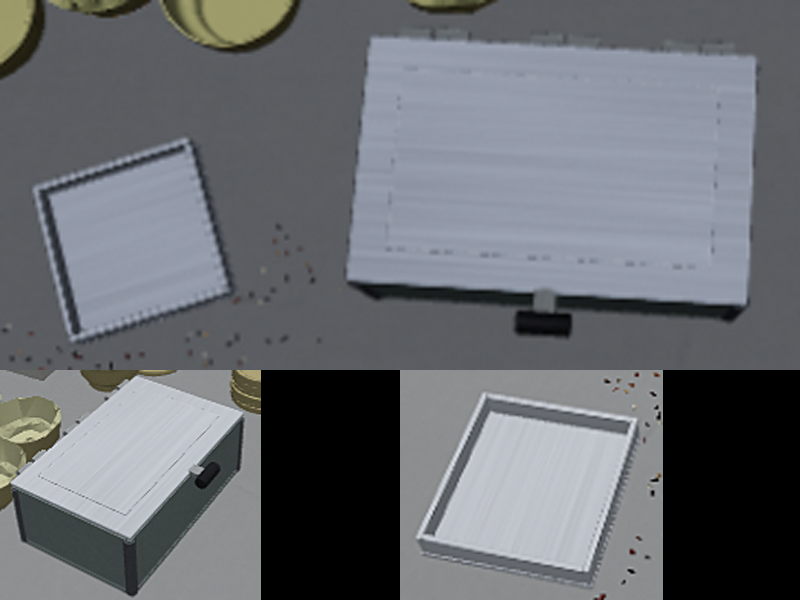

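Run:
```python
from h import *
np.set_printoptions(precision=4,suppress=True)
gt=eyes.grab_frame('top');gs=eyes.grab_frame('scene')
T=lambda p:(120+p[0]/2.963,175+p[1]/2.96)
S=lambda p:(225+p[0]/1.533,195+(p[1]-370)/1.533)
K=lambda p:(170+(p[0]-400)/2.19,355+(p[1]-370)/2.19)
a=[(371,37),(755,57),(746,303),(348,280),(544,323)]; b=[(14,488),(136,377),(243,412),(131,541),(207,475)]
P=[tri([gt,gs],[T(x),S(y)]) for x,y in zip(a,b)]
for n,p in zip(['FL','FR','NR','NL','pull'],P):print(n,p)
L=atz(gt,[T(x) for x in a[:4]],.098);print('top@.098',L,L.mean(0), atz(gt,[T(a[4])],.096))
print('sides',[np.linalg.norm(L[i]-L[(i+1)%4]) for i in range(4)])
for e in (L[0]-L[1],L[3]-L[2]):print('yaw',np.degrees(np.arctan2(-e[0],e[1])))
for e in (L[0]-L[3],L[1]-L[2]):print('yaw',np.degrees(np.arctan2(e[1],e[0])))
print('scene@.098',atz(gs,[S(x) for x in b[:4]],.098))
tt=[(189,139),(35,187),(73,340),(232,293)];
ta=atz(gt,[T(x) for x in tt],.024);print('tray',ta,ta.mean(0))
tb=atz(gs,[K(x) for x in [(637,419),(590,572),(419,540),(486,395)]],.024);print(tb,tb.mean(0))
```

```text
FL [0.659  0.1355 0.0867]
FR [ 0.6351 -0.1261  0.0929]
NR [ 0.4679 -0.1109  0.0952]
NL [0.4919 0.1507 0.0891]
pull [0.4599 0.0213 0.0929]
top@.098 [[ 0.6571  0.1343  0.098 ]
 [ 0.6335 -0.1255  0.098 ]
 [ 0.4677 -0.1105  0.098 ]
 [ 0.4908  0.1489  0.098 ]] [0.5622 0.0118 0.098 ] [[0.4589 0.0209 0.096 ]]
sides [np.float64(0.26080202700972555), np.float64(0.1664885737728563), np.float64(0.2604935647050228), np.float64(0.16695243102722232)]
yaw -5.187131671879017
yaw -5.085213156579692
yaw -5.043591455253334
yaw -5.1494884739201785
scene@.098 [[ 0.648   0.1449  0.098 ]
 [ 0.6312 -0.1193  0.098 ]
 [ 0.4665 -0.1072  0.098 ]
 [ 0.4874  0.158   0.098 ]]
tray [[0.6085 0.282  0.024 ]
 [0.5762 0.3955 0.024 ]
 [0.4633 0.3618 0.024 ]
 [0.4938 0.2473 0.024 ]] [0.5355 0.3216 0.024 ]
[[0.4957 0.255  0.024 ]
 [0.4615 0.3681 0.024 ]
 [0.5742 0.4021 0.024 ]
 [0.6071 0.2881 0.024 ]] [0.5346 0.3283 0.024 ]
```

```bash
cat >> h.py <<'E'
YAW=np.radians(-5.1)
C=np.array([.562,.0125,0]); EX=np.array([np.cos(YAW),np.sin(YAW),0]); EY=np.array([-EX[1],EX[0],0]); H=C+.0885*EX+[0,0,.092]
def down(yaw=0,tilt=0):  # tool x along case x turned by yaw; tilt about world-level tool y
    return Ro.from_euler('z',YAW+yaw)*Ro.from_euler('x',np.pi)*Ro.from_euler('y',tilt)
def rel(p,R=None,p0=None,R0=None):
    s=ctrl.read_state(); p0=s['ee_pos'] if p0 is None else p0
    R0=Ro.from_rotvec(s['tool_rot']) if R0 is None else R0
    R=R0 if R is None else R
    return np.round(R0.inv().apply(np.array(p)-p0)/.5,4),np.round((R0.inv()*R).as_rotvec()/np.radians(60),4)
def case(x,y,z): return C+x*EX+y*EY+np.array([0,0,z])
def arc(th): 
    a=th+.0207; return H+.193*(-np.cos(a)*EX+np.sin(a)*np.array([0,0,1]))
E
python3 - <<'E'
from h import *
print(H,arc(0))
P=np.array([.459,.021,.096])
print(rel([.33,-.3,.24],down()),rel(P+[0,0,.1],down(),p0=np.array([.33,-.3,.24]),R0=down()))
E
```

```text
[0.65014963 0.00463285 0.092     ] [0.45795489 0.02178578 0.09599481]
(array([ 0.4487, -0.5292, -0.0266]), array([ 0.   , -0.   ,  0.377])) (array([ 0.1999, -0.6624,  0.088 ]), array([0., 0., 0.]))
```

Request:
{"fn": "drive_tool", "kwargs": {
  "slide": [
    [0.449,-0.529,-0.027],
    [0.449,-0.529,-0.027],
    [0.449,-0.529,-0.027],
    [0.449,-0.529,-0.027],
    [0.449,-0.529,-0.027],
    [0.449,-0.529,-0.027],
    [0.449,-0.529,-0.027],
    [0.449,-0.529,-0.027],
    [0.449,-0.529,-0.027],
    [0.449,-0.529,-0.027]
  ],
  "turn": [
    [0,0,0.377],
    [0,0,0.377],
    [0,0,0.377],
    [0,0,0.377],
    [0,0,0.377],
    [0,0,0.377],
    [0,0,0.377],
    [0,0,0.377],
    [0,0,0.377],
    [0,0,0.377]
  ],
  "claw": 0.3,
  "force": 25
}}

```text
time_s: 1.83
ee_pos: [0.3323, -0.296, 0.2409]
tool_rot: [3.138, -0.128, 0.001]
force: [-0.5, 0.5, -0.0]
opening: 0.0641
grasp_force: 0.0
```

Request:
{"fn": "drive_tool", "kwargs": {
  "slide": [
    [0.2,-0.662,0.05],
    [0.2,-0.662,0.05],
    [0.2,-0.662,0.05],
    [0.2,-0.662,0.05],
    [0.2,-0.662,0.05],
    [0.2,-0.662,0.05],
    [0.2,-0.662,0.05],
    [0.2,-0.662,0.05],
    [0.2,-0.662,0.05],
    [0.2,-0.662,0.05]
  ],
  "turn": [
    [0,0,0],
    [0,0,0],
    [0,0,0],
    [0,0,0],
    [0,0,0],
    [0,0,0],
    [0,0,0],
    [0,0,0],
    [0,0,0],
    [0,0,0]
  ]
}}

```text
time_s: 2.67
ee_pos: [0.4608, 0.0244, 0.2155]
tool_rot: [-3.136, 0.131, -0.002]
force: [-0.3, 0.3, -0.7]
opening: 0.0642
grasp_force: 0.0
```

Run:
```python
from h import *
s=ctrl.read_state();print(s['time_s'],s['ee_pos'],s['joints'].round(3),s['opening'],s['force'])
g=save('wrist','w1.png');g=wristg(s,g)
print(look_for('lid_pull','wrist')[:2]);print(px(g,[[.459,.021,.096]]))
print(rel([.459,.021,.078],down()))
```

```text
2.6667 [0.46077098 0.02441893 0.21545844] [ 0.649  0.227 -0.848  2.009  0.201  0.988 -1.951] 0.0642016177256544 [-0.26362427  0.29219023 -0.74399286]
[{'centre': [0.5645, 0.0167, 0.0981], 'score': 0.93}, {'centre': [0.5381, 0.3202, 0.0042], 'score': 0.26}]
[[319.9542153  233.73884917]]
(array([-0.0006, -0.0019,  0.2739]), array([0.0001, 0.0007, 0.0003]))
```

View pics/w1.png

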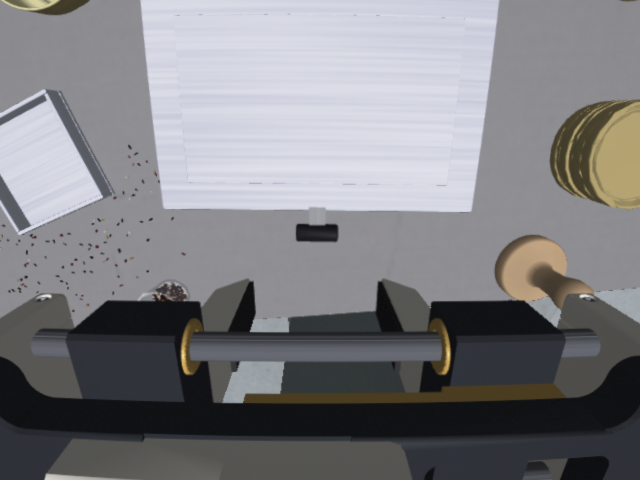

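The wrist view shows the pull at (317,233), against a predicted (320,234), so my measurement is good to about 1 mm. I go down and pinch it.

Request:
{"fn": "drive_tool", "kwargs": {
  "slide": [
    [0,-0.002,0.05],
    [0,-0.002,0.1],
    [0,-0.002,0.15],
    [0,-0.002,0.19],
    [0,-0.002,0.23],
    [0,-0.002,0.26],
    [0,-0.002,0.274],
    [0,-0.002,0.274],
    [0,-0.002,0.274],
    [0,-0.002,0.274]
  ],
  "turn": [
    [0,0,0],
    [0,0,0],
    [0,0,0],
    [0,0,0],
    [0,0,0],
    [0,0,0],
    [0,0,0],
    [0,0,0],
    [0,0,0],
    [0,0,0]
  ]
}}

```text
time_s: 3.6
ee_pos: [0.4601, 0.021, 0.0791]
tool_rot: [3.138, -0.142, 0.003]
force: [-0.4, 0.5, 0.4]
opening: 0.064
grasp_force: 0.0
```

Request:
{"fn": "drive_tool", "kwargs": {
  "slide": [
    [0,0,0],
    [0,0,0],
    [0,0,0],
    [0,0,0],
    [0,0,0],
    [0,0,0],
    [0,0,0],
    [0,0,0],
    [0,0,0],
    [0,0,0]
  ],
  "turn": [
    [0,0,0],
    [0,0,0],
    [0,0,0],
    [0,0,0],
    [0,0,0],
    [0,0,0],
    [0,0,0],
    [0,0,0],
    [0,0,0],
    [0,0,0]
  ],
  "claw": 1,
  "force": 25
}}

```text
time_s: 4.43
ee_pos: [0.4597, 0.0237, 0.0785]
tool_rot: [-3.136, 0.138, -0.002]
force: [0.0, 5.6, 1.4]
opening: 0.0357
grasp_force: 25.0
```

Run:
```python
from h import *
s=ctrl.read_state();print(s['time_s'],s['ee_pos'],s['opening'],s['force'])
# arc in tool axes relative to start: x fwd, z down
a=np.linspace(0,1.68,41)
for th in a[1:]:
    d=.193*np.array([np.cos(.0207)-np.cos(th+.0207),-(np.sin(th+.0207)-np.sin(.0207))])/.5
    print(round(th,3),d.round(3))
```

```text
4.4333 [0.45972322 0.02368041 0.07853125] 0.03571350894074123 [0.04710989 5.59216658 1.37502525]
0.042 [ 0.001 -0.016]
0.084 [ 0.002 -0.032]
0.126 [ 0.004 -0.048]
0.168 [ 0.007 -0.064]
0.21 [ 0.01 -0.08]
0.252 [ 0.014 -0.096]
0.294 [ 0.019 -0.111]
0.336 [ 0.024 -0.127]
0.378 [ 0.03  -0.142]
0.42 [ 0.037 -0.157]
0.462 [ 0.044 -0.171]
0.504 [ 0.052 -0.185]
0.546 [ 0.06  -0.199]
0.588 [ 0.069 -0.213]
0.63 [ 0.079 -0.226]
0.672 [ 0.089 -0.239]
0.714 [ 0.099 -0.251]
0.756 [ 0.111 -0.263]
0.798 [ 0.122 -0.274]
0.84 [ 0.134 -0.285]
0.882 [ 0.147 -0.295]
0.924 [ 0.16  -0.305]
0.966 [ 0.173 -0.314]
1.008 [ 0.187 -0.323]
1.05 [ 0.201 -0.331]
1.092 [ 0.215 -0.338]
1.134 [ 0.23  -0.345]
1.176 [ 0.245 -0.351]
1.218 [ 0.26  -0.357]
1.26 [ 0.276 -0.362]
1.302 [ 0.291 -0.366]
1.344 [ 0.307 -0.37 ]
1.386 [ 0.323 -0.373]
1.428 [ 0.339 -0.375]
1.47 [ 0.355 -0.377]
1.512 [ 0.371 -0.378]
1.554 [ 0.387 -0.378]
1.596 [ 0.404 -0.378]
1.638 [ 0.42  -0.377]
1.68 [ 0.436 -0.375]
```

Request:
{"fn": "drive_tool", "kwargs": {
  "slide": [
    [0.001,0,-0.02],
    [0.003,0,-0.044],
    [0.008,0,-0.07],
    [0.014,0,-0.096],
    [0.024,0,-0.127],
    [0.037,0,-0.157],
    [0.052,0,-0.185],
    [0.069,0,-0.213],
    [0.089,0,-0.239],
    [0.111,0,-0.263]
  ],
  "turn": [
    [0,0,0],
    [0,0,0],
    [0,0,0],
    [0,0,0],
    [0,0,0],
    [0,0,0],
    [0,0,0],
    [0,0,0],
    [0,0,0],
    [0,0,0]
  ]
}}

```text
time_s: 5.27
ee_pos: [0.5141, 0.0186, 0.2101]
tool_rot: [-3.137, 0.137, 0.002]
force: [1.1, 4.2, -6.2]
opening: 0.0357
grasp_force: 25.0
```

Request:
{"fn": "drive_tool", "kwargs": {
  "slide": [
    [0.023,0,-0.022],
    [0.049,0,-0.042],
    [0.076,0,-0.06],
    [0.104,0,-0.075],
    [0.134,0,-0.088],
    [0.165,0,-0.099],
    [0.196,0,-0.107],
    [0.228,0,-0.112],
    [0.26,0,-0.115],
    [0.29,0,-0.115]
  ],
  "turn": [
    [0,0,0],
    [0,0,0],
    [0,0,0],
    [0,0,0],
    [0,0,0],
    [0,0,0],
    [0,0,0],
    [0,0,0],
    [0,0,0],
    [0,0,0]
  ]
}}

```text
time_s: 6.1
ee_pos: [0.6596, 0.005, 0.2681]
tool_rot: [-3.138, 0.138, -0.0]
force: [-0.7, 2.8, 3.8]
opening: 0.0356
grasp_force: 25.0
```

Request:
{"fn": "drive_tool", "kwargs": {
  "slide": [
    [0.01,0,0],
    [0.02,0,0.001],
    [0.03,0,0.002],
    [0.036,0,0.003],
    [0.036,0,0.003],
    [0.036,0,0.003],
    [0.036,0,0.003],
    [0.036,0,0.003],
    [0.036,0,0.003],
    [0.036,0,0.003]
  ],
  "turn": [
    [0,0,0],
    [0,0,0],
    [0,0,0],
    [0,0,0],
    [0,0,0],
    [0,0,0],
    [0,0,0],
    [0,0,0],
    [0,0,0],
    [0,0,0]
  ]
}}

```text
time_s: 6.93
ee_pos: [0.6772, 0.0033, 0.2667]
tool_rot: [-3.138, 0.138, -0.003]
force: [0.5, 1.5, 6.1]
opening: 0.0357
grasp_force: 25.0
```

Run:
```python
from h import *
s=ctrl.read_state();print(s['time_s'],s['ee_pos'],s['opening'],s['force'],s['joints'].round(2))
d=s['ee_pos']+[0,0,.0188]-H; print('angle',np.arctan2(d[2],-d@EX)-.0207, np.hypot(d[2],d@EX))
save('scene','s2.png')
```

```text
6.9333 [0.6771537  0.00332268 0.26669402] 0.03566312394278176 [0.53205725 1.48843919 6.10132455] [ 0.44  0.59 -0.74  1.42  0.4   1.28 -1.99]
angle 1.6888093793198031 0.19537060618652344
```

View pics/s2.png

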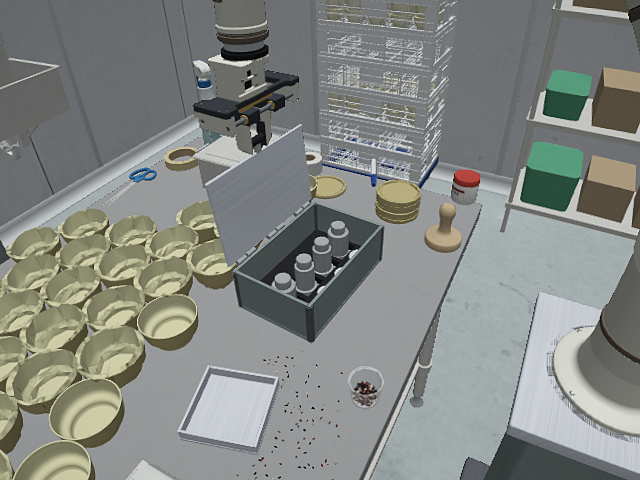

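The lid stands open past upright and four plugs with grey knobs are visible from (284,283) to (338,229). I release, rise and move back to look into the case.

Request:
{"fn": "drive_tool", "kwargs": {
  "slide": [
    [0,0,0],
    [0,0,0],
    [0,0,0],
    [0,0,-0.05],
    [0,0,-0.1],
    [-0.08,0,-0.1],
    [-0.16,0,-0.1],
    [-0.24,0,-0.1],
    [-0.32,0,-0.08],
    [-0.4,0,-0.06]
  ],
  "turn": [
    [0,0,0],
    [0,0,0],
    [0,0,0],
    [0,0,0],
    [0,0,0],
    [0,0,0],
    [0,0,0],
    [0,0,0],
    [0,0,0],
    [0,0,0]
  ],
  "claw": 0.35
}}

```text
time_s: 7.82
ee_pos: [0.4758, 0.0198, 0.295]
tool_rot: [3.138, -0.141, -0.0]
force: [0.5, -0.2, 1.8]
opening: 0.0595
grasp_force: 0.0
```

Request:
{"fn": "drive_tool", "kwargs": {
  "slide": [
    [-0.06,0,0],
    [-0.12,0,0],
    [-0.12,0,0],
    [-0.12,0,0],
    [-0.12,0,0],
    [-0.12,0,0],
    [-0.12,0,0],
    [-0.12,0,0],
    [-0.12,0,0],
    [-0.12,0,0]
  ],
  "turn": [
    [0,0,0],
    [0,0,0],
    [0,0,0],
    [0,0,0],
    [0,0,0],
    [0,0,0],
    [0,0,0],
    [0,0,0],
    [0,0,0],
    [0,0,0]
  ]
}}

```text
time_s: 8.65
ee_pos: [0.4181, 0.0257, 0.2955]
tool_rot: [-3.138, 0.139, 0.001]
force: [-0.2, -0.3, -0.6]
opening: 0.0599
grasp_force: 0.0
```

Run:
```python
from h import *
np.set_printoptions(precision=4,suppress=True)
s=ctrl.read_state();print(s['time_s'],s['ee_pos'],s['opening'])
g=wristg(s,save('wrist','w2.png'))
for r in look_for('plug_a','wrist'): print('w',r['centre'],r['score'],px(g,r['centre']))
gt=save('top','t2.png')
for r in look_for('plug_a','top'): print('t',r['centre'],r['score'],px(gt,r['centre']))
w=cv2.imread('pics/w2.png');t=cv2.imread('pics/t2.png')
a=cv2.resize(w[0:320,120:540],(800,609),interpolation=cv2.INTER_CUBIC)[:600]
cv2.imwrite('pics/w2c.png',a)
```

```text
8.65 [0.4181 0.0257 0.2955] 0.05992871603387868
w [0.5615, 0.0446, 0.0846] 0.94 [[284.6564  71.7746]]
w [0.5502, -0.0725, 0.0667] 0.87 [[396.8301  76.0361]]
w [0.5692, 0.0985, 0.07] 0.6 [[234.2619  71.5447]]
w [0.5581, -0.013, 0.0866] 0.57 [[341.9758  69.6338]]
t [0.5467, -0.0742, 0.0642] 0.94 [[350.0893 240.9977]]
```

View pics/w2c.png

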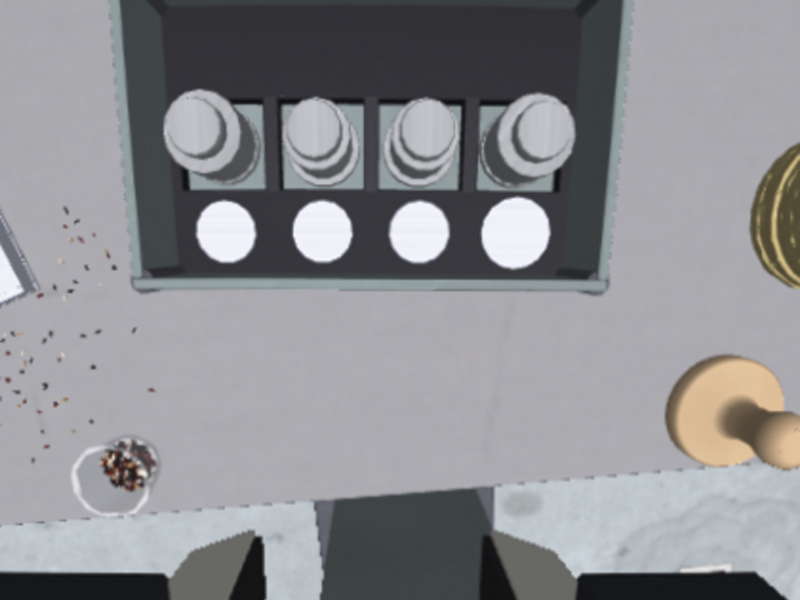

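Plugs 1 and 4 (crop (196,127) and (543,127)) look wider in the shank than 2 and 3, so bay 1 is the suspect. I compute the knob positions.

Run:
```python
from h import *
np.set_printoptions(precision=4,suppress=True)
s=ctrl.read_state();g=wristg(s,eyes.grab_frame('wrist'))
U=[(120+x/1.905,y/1.903) for x,y in [(196,125),(315,127),(426,127),(544,126)]]
K=atz(g,U,.086)
for k in K:print(k,((k-C)@EX).round(4),((k-C)@EY).round(4))
# case rim front corners, near
F=atz(g,[(120+x/1.905,y/1.903) for x,y in [(135,290),(608,290)]],.092)
for k in F:print('rim',k,((k-C)@EX).round(4),((k-C)@EY).round(4))
gt=eyes.grab_frame('top')
for y in (.093,.031,-.031,-.093): print(px(gt,case(0,y,.086)).round(1))
t=gt['image'][:,:,::-1];cv2.imwrite('pics/t2c.png',cv2.resize(t[190:290,220:400],(800,444),interpolation=cv2.INTER_CUBIC))
```

```text
[0.5729 0.1055 0.086 ] 0.0026 0.0936
[0.5658 0.043  0.086 ] 0.0011 0.0307
[ 0.5607 -0.0152  0.086 ] 0.0011 -0.0278
[ 0.5563 -0.0774  0.086 ] 0.0023 -0.0901
rim [0.4918 0.1517 0.092 ] -0.0823 0.1324
rim [ 0.4687 -0.1103  0.092 ] -0.082 -0.1306
[[260.6 230.3]]
[[291.4 231.9]]
[[322.4 233.6]]
[[353.5 235.3]]
```

View pics/t2c.png

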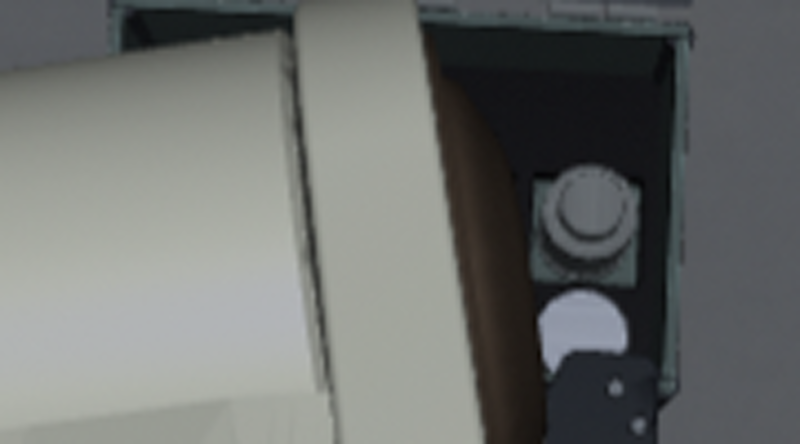

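```bash
cat >> h.py <<'E'
def dn2(tilt=8,yaw=-90): return Ro.from_rotvec(-np.radians(tilt)*EY)*down(np.radians(yaw))
E
python3 - <<'E'
from h import *
print(rel(case(.0025,.093,.17),dn2(0)))
a=rel(case(.0025,.093,.17),dn2(0));p=case(.0025,.093,.17)
print(rel(case(.003,.0935,.052),dn2(),p0=p,R0=dn2(0)))
E
```

```text
(array([ 0.2943, -0.1857,  0.2515]), array([-0.    , -0.    ,  1.5001]))
(array([-0.001, -0.001,  0.236]), array([0.1333, 0.    , 0.    ]))
```

Run:
```python
from h import *
p=case(.0025,.093,.17)
print(rel(case(.003,.0935,.052),dn2(),p0=p,R0=dn2(0,-65)))
```

```text
(array([-0.0005, -0.0013,  0.236 ]), array([0.1312, 0.0291, 0.416 ]))
```

Request:
{"fn": "drive_tool", "kwargs": {
  "slide": [
    [0.06,-0.04,0.03],
    [0.12,-0.08,0.08],
    [0.18,-0.11,0.13],
    [0.23,-0.145,0.18],
    [0.27,-0.17,0.22],
    [0.294,-0.186,0.251],
    [0.294,-0.186,0.251],
    [0.294,-0.186,0.251],
    [0.294,-0.186,0.251],
    [0.294,-0.186,0.251]
  ],
  "turn": [
    [0,0,1],
    [0,0,1],
    [0,0,1],
    [0,0,1],
    [0,0,1],
    [0,0,1],
    [0,0,1],
    [0,0,1],
    [0,0,1],
    [0,0,1]
  ],
  "claw": 0.31,
  "force": 5
}}

```text
time_s: 9.78
ee_pos: [0.5694, 0.1043, 0.167]
tool_rot: [2.84, -1.335, -0.039]
force: [0.1, -0.3, -0.2]
opening: 0.0634
grasp_force: 0.0
```

Run:
```python
from h import *
s=ctrl.read_state();print(s['time_s'],s['ee_pos'],s['joints'].round(2),s['opening'])
print(rel(case(.003,.0935,.052),dn2()),rel(case(.003,.0935,.13),dn2()))
```

```text
9.7833 [0.56943581 0.10428837 0.16704397] [-0.39  0.43  0.22  1.79 -0.13  0.96 -2.57] 0.0634194646256576
(array([ 0.0082, -0.0103,  0.2299]), array([0.1462, 0.0664, 0.7436])) (array([ 0.0048, -0.0083,  0.0739]), array([0.1462, 0.0664, 0.7436]))
```

Request:
{"fn": "drive_tool", "kwargs": {
  "slide": [
    [0,0,0],
    [0,0,0],
    [0,0,0],
    [0,0,0],
    [0,0,0],
    [0,0,0],
    [0,0,0],
    [0,0,0],
    [0,0,0],
    [0,0,0]
  ],
  "turn": [
    [0,0,-1],
    [0,0,-1],
    [0,0,-1],
    [0,0,-1],
    [0,0,-1],
    [0,0,-1],
    [0,0,-1],
    [0,0,-1],
    [0,0,-1],
    [0,0,-1]
  ]
}}

```text
time_s: 10.62
ee_pos: [0.569, 0.1039, 0.1679]
tool_rot: [-3.119, -0.27, 0.035]
force: [-0.2, -0.4, 0.3]
opening: 0.0632
grasp_force: 0.0
```

Request:
{"fn": "drive_tool", "kwargs": {
  "slide": [
    [0,0,0],
    [0,0,0],
    [0,0,0],
    [0,0,0],
    [0,0,0],
    [0,0,0],
    [0,0,0],
    [0,0,0],
    [0,0,0],
    [0,0,0]
  ],
  "turn": [
    [0,0,-1],
    [0,0,-1],
    [0,0,-1],
    [0,0,-1],
    [0,0,-1],
    [0,0,-1],
    [0,0,-1],
    [0,0,-1],
    [0,0,-1],
    [0,0,-1]
  ]
}}

```text
time_s: 11.45
ee_pos: [0.569, 0.1038, 0.1679]
tool_rot: [-2.56, -1.785, 0.022]
force: [0.4, -1.2, -0.2]
opening: 0.0633
grasp_force: 0.0
```

Run:
```python
from h import *
s=ctrl.read_state();print(s['time_s'],s['ee_pos'],s['joints'].round(2),s['opening'])
print(rel(case(.003,.0935,.12),dn2(8,90)),rel(case(.003,.0935,.052),dn2(8,90)))
```

```text
11.45 [0.56895501 0.10378069 0.1679073 ] [-0.05  0.43 -0.22  1.78  0.09  0.97 -0.65] 0.06326540764340946
(array([0.006 , 0.0095, 0.0956]), array([-0.1564,  0.0143, -0.2518])) (array([0.0059, 0.0129, 0.2316]), array([-0.1564,  0.0143, -0.2518]))
```

Request:
{"fn": "drive_tool", "kwargs": {
  "slide": [
    [0.006,0.009,0.03],
    [0.006,0.0095,0.06],
    [0.006,0.0095,0.09],
    [0.006,0.01,0.12],
    [0.006,0.011,0.15],
    [0.006,0.012,0.18],
    [0.006,0.0125,0.21],
    [0.006,0.013,0.2316],
    [0.006,0.013,0.2316],
    [0.006,0.013,0.2316]
  ],
  "turn": [
    [-0.1,0.01,-0.13],
    [-0.156,0.014,-0.252],
    [-0.156,0.014,-0.252],
    [-0.156,0.014,-0.252],
    [-0.156,0.014,-0.252],
    [-0.156,0.014,-0.252],
    [-0.156,0.014,-0.252],
    [-0.156,0.014,-0.252],
    [-0.156,0.014,-0.252],
    [-0.156,0.014,-0.252]
  ]
}}

```text
time_s: 12.28
ee_pos: [0.573, 0.1055, 0.0517]
tool_rot: [2.241, 2.049, 0.141]
force: [0.1, -0.4, -0.6]
opening: 0.0632
grasp_force: 0.0
```

Request:
{"fn": "drive_tool", "kwargs": {
  "slide": [
    [0,0,0],
    [0,0,0],
    [0,0,0],
    [0,0,0],
    [0,0,0],
    [0,0,0],
    [0,0,0],
    [0,0,0],
    [0,0,0],
    [0,0,0]
  ],
  "turn": [
    [0,0,0],
    [0,0,0],
    [0,0,0],
    [0,0,0],
    [0,0,0],
    [0,0,0],
    [0,0,0],
    [0,0,0],
    [0,0,0],
    [0,0,0]
  ],
  "claw": 1,
  "force": 5
}}

```text
time_s: 13.12
ee_pos: [0.574, 0.1057, 0.0529]
tool_rot: [2.238, 2.049, 0.144]
force: [-1.3, -0.2, 5.7]
opening: 0.0454
grasp_force: 5.2
```

Run:
```python
from h import *
s=ctrl.read_state();print(s['time_s'],s['ee_pos'],s['joints'].round(2),s['opening'],s['grasp_force'],s['force'], (s['ee_pos']-C)@EX,(s['ee_pos']-C)@EY)
```

```text
13.1167 [0.57403751 0.10565553 0.0528779 ] [-0.1   0.52 -0.2   1.97  0.29  0.54 -0.59] 0.04537954912713564 5.158711820840836 [-1.31256673 -0.19653993  5.71136203] 0.003708855358832778 0.09385679801062553
```

The fingers close to 45.4 mm at 8° tilt, so plug 1 is the thick one, confirming what the picture suggested. I firm up the grip and lift it.

Request:
{"fn": "drive_tool", "kwargs": {
  "slide": [
    [0,0,0],
    [0,0,0],
    [0,0,0],
    [0,0.004,-0.03],
    [0,0.01,-0.07],
    [0,0.017,-0.12],
    [0,0.025,-0.18],
    [0,0.034,-0.24],
    [0,0.038,-0.27],
    [0,0.038,-0.27]
  ],
  "turn": [
    [0,0,0],
    [0,0,0],
    [0,0,0],
    [0,0,0],
    [0,0,0],
    [0,0,0],
    [0,0,0],
    [0,0,0],
    [0,0,0],
    [0,0,0]
  ],
  "claw": 1,
  "force": 35
}}

```text
time_s: 13.95
ee_pos: [0.5757, 0.1061, 0.1922]
tool_rot: [2.236, 2.047, 0.151]
force: [0.6, 0.0, -2.0]
opening: 0.0439
grasp_force: 34.3
```

Run:
```python
from h import *
s=ctrl.read_state();print(s['time_s'],s['ee_pos'],s['opening'],s['grasp_force'],s['force'])
g=wristg(s,save('wrist','w3.png'))
T=np.array([.535,.324,.19]);print(rel(T,dn2(0,90)))
print(rel([.535,.324,.052],dn2(0,90),p0=T,R0=dn2(0,90)))
```

```text
13.95 [0.57569269 0.10610774 0.19215325] 0.043889578808377856 34.33462142944336 [ 0.56974812  0.0025575  -1.97321285]
(array([ 0.428 , -0.1156, -0.017 ]), array([ 0.1358, -0.0004,  0.0004]))
(array([ 0.   , -0.   ,  0.276]), array([0., 0., 0.]))
```

View pics/w3.png

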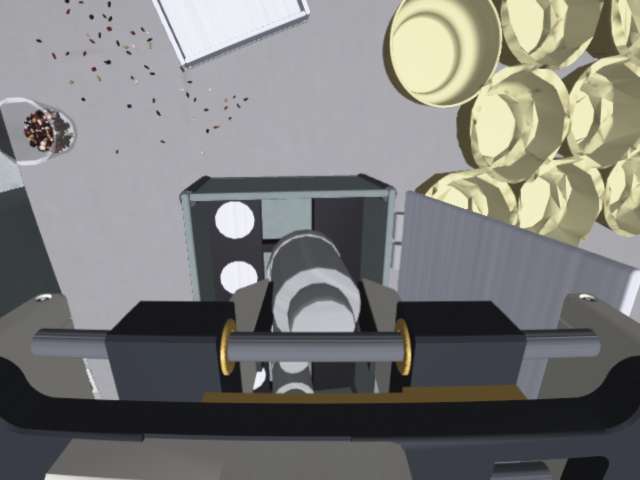

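The plug hangs between the fingers at 43.9 mm opening, and bay 1 at (288,217) is empty. I carry it to the tray.

Request:
{"fn": "drive_tool", "kwargs": {
  "slide": [
    [0.04,-0.01,0],
    [0.1,-0.027,-0.004],
    [0.17,-0.045,-0.008],
    [0.24,-0.065,-0.01],
    [0.31,-0.084,-0.013],
    [0.37,-0.1,-0.015],
    [0.41,-0.111,-0.017],
    [0.428,-0.1156,-0.017],
    [0.428,-0.1156,-0.017],
    [0.428,-0.1156,-0.017]
  ],
  "turn": [
    [0.02,0,0],
    [0.04,0,0],
    [0.06,0,0],
    [0.08,0,0],
    [0.1,0,0],
    [0.12,0,0],
    [0.136,0,0],
    [0.136,0,0],
    [0.136,0,0],
    [0.136,0,0]
  ]
}}

```text
time_s: 14.83
ee_pos: [0.5333, 0.3223, 0.1866]
tool_rot: [-2.316, -2.121, 0.009]
force: [-0.2, 0.1, -2.6]
opening: 0.044
grasp_force: 34.3
```

Request:
{"fn": "drive_tool", "kwargs": {
  "slide": [
    [0,0,0.03],
    [0,0,0.075],
    [0,0,0.12],
    [0,0,0.165],
    [0,0,0.205],
    [0,0,0.235],
    [0,0,0.255],
    [0,0,0.268],
    [0,0,0.268],
    [0,0,0.268]
  ],
  "turn": [
    [0,0,0],
    [0,0,0],
    [0,0,0],
    [0,0,0],
    [0,0,0],
    [0,0,0],
    [0,0,0],
    [0,0,0],
    [0,0,0],
    [0,0,0]
  ]
}}

```text
time_s: 15.67
ee_pos: [0.5344, 0.3231, 0.0551]
tool_rot: [-2.317, -2.119, 0.003]
force: [-0.3, 0.0, -3.5]
opening: 0.044
grasp_force: 34.4
```

Run:
```python
from h import *
s=ctrl.read_state();print(s['time_s'],s['ee_pos'],s['opening'],s['grasp_force'],s['force'])
print(rel([.535,.324,.052],dn2(0,90)))
s=ctrl.read_state();g=wristg(s,save('wrist','w4.png'))
gs=save('scene','s4.png')
a=cv2.resize(gs['image'][300:470,150:400,::-1],(800,544),interpolation=cv2.INTER_CUBIC);cv2.imwrite('pics/s4c.png',a)
```

```text
15.6667 [0.53442439 0.32314115 0.05513608] 0.04396891171286043 34.372413754463196 [-0.32117617  0.01113287 -3.52519405]
(array([0.0018, 0.001 , 0.0063]), array([-0.002 ,  0.0004, -0.0002]))
```

View pics/s4c.png

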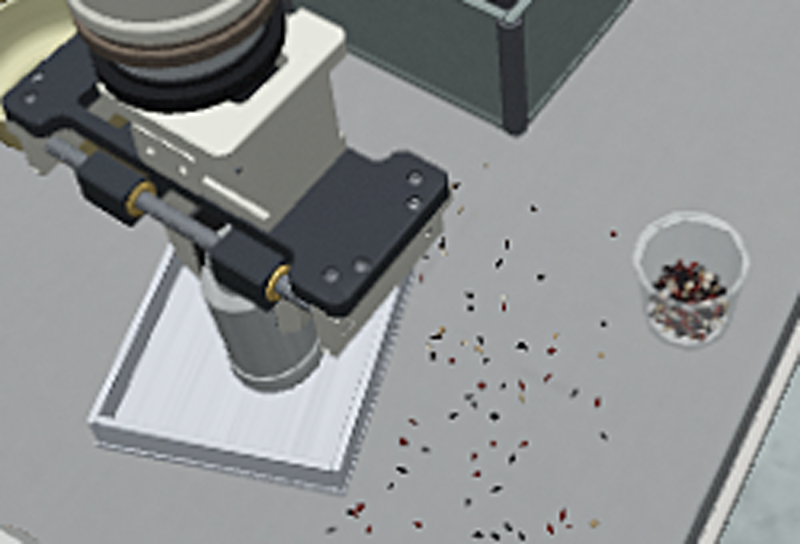

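The plug is upright just above the tray floor, with its foot at crop (275,375). I lower it the last millimetres until contact.

Request:
{"fn": "drive_tool", "kwargs": {
  "slide": [
    [0,0,0.002],
    [0,0,0.004],
    [0,0,0.006],
    [0,0,0.007],
    [0,0,0.008],
    [0,0,0.009],
    [0,0,0.01],
    [0,0,0.01],
    [0,0,0.01],
    [0,0,0.01]
  ],
  "turn": [
    [0,0,0],
    [0,0,0],
    [0,0,0],
    [0,0,0],
    [0,0,0],
    [0,0,0],
    [0,0,0],
    [0,0,0],
    [0,0,0],
    [0,0,0]
  ]
}}

```text
time_s: 16.6
ee_pos: [0.5344, 0.3255, 0.0528]
tool_rot: [-2.315, -2.121, -0.001]
force: [-4.5, -0.7, 14.3]
opening: 0.0435
grasp_force: 34.9
```

Request:
{"fn": "drive_tool", "kwargs": {
  "slide": [
    [0,0,-0.003],
    [0,0,-0.003],
    [0,0,-0.003],
    [0,0,-0.003],
    [0,0,-0.003],
    [0,0,-0.05],
    [0,0,-0.12],
    [0,0,-0.2],
    [0,0,-0.28],
    [0,0,-0.36]
  ],
  "turn": [
    [0,0,0],
    [0,0,0],
    [0,0,0],
    [0,0,0],
    [0,0,0],
    [0,0,0],
    [0,0,0],
    [0,0,0],
    [0,0,0],
    [0,0,0]
  ],
  "claw": 0.31
}}

```text
time_s: 17.43
ee_pos: [0.534, 0.3236, 0.2312]
tool_rot: [-2.316, -2.12, 0.004]
force: [0.9, 0.4, -0.7]
opening: 0.0635
grasp_force: 0.0
```

Run:
```python
from h import *
np.set_printoptions(precision=4,suppress=True)
s=ctrl.read_state();print(s['time_s'],s['ee_pos'],s['joints'].round(2),s['opening'],s['force'])
gs=save('scene','s5.png');g=save('top','t5.png');
for c in('scene','top'):
    for r in look_for('plug_a',c): print(c,r['centre'],r['score'])
    for r in look_for('lid_pull',c)[:2]: print(c,'pull',r['centre'],r['score'])
o=np.zeros((560,800,3),np.uint8)
o[:300]=cv2.resize(g['image'][180:300,110:430,::-1],(800,300),interpolation=cv2.INTER_CUBIC)
b=cv2.resize(gs['image'][110:470,180:400,::-1],None,fx=.72*1.0,fy=.72) if 0 else gs['image'][210:470,170:400,::-1]
o[300:560,:230]=b
b=cv2.resize(gs['image'][355:460,170:290,::-1],None,fx=2.4,fy=2.4);o[300:552,260:548]=b
cv2.imwrite('pics/c5.png',o)
```

```text
17.4333 [0.534  0.3236 0.2312] [-0.33  0.44 -0.35  1.61  0.16  1.12 -0.8 ] 0.06352853734184191 [ 0.8975  0.3634 -0.6853]
scene [0.5575, 0.051, 0.0572] 0.94
scene [0.517, 0.3339, 0.0625] 0.93
scene [0.5519, -0.0042, 0.0577] 0.75
scene [0.5451, -0.0686, 0.0584] 0.68
scene pull [0.6604, -0.0027, 0.1842] 0.79
scene pull [0.5359, 0.3428, 0.0039] 0.57
top [0.5531, -0.0194, 0.0699] 0.87
top [0.548, -0.0731, 0.0643] 0.82
top [0.5232, 0.313, 0.0684] 0.73
top [0.5565, 0.0437, 0.066] 0.71
top pull [0.6614, 0.0038, 0.2041] 0.78
```

View pics/c5.png

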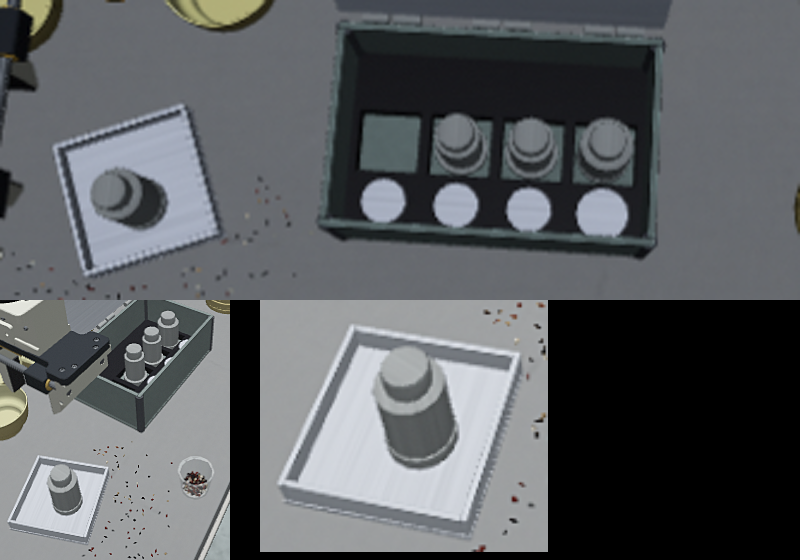

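The plug stands upright in the tray at crop (405,410), bay 1 is empty and the other three plugs are undisturbed. I move over the lid's pull.

Run:
```python
from h import *
p=arc(1.73); print(p)
s=ctrl.read_state()
m=np.array([.60,.17,.37]); print(rel(m,dn2(0,30)))
print(rel(p+[-.005,0,.1],down(),p0=m,R0=dn2(0,30)))
```

```text
[0.68454733 0.00156294 0.28188516]
(array([-0.2939,  0.1581, -0.2836]), array([-0.0031,  0.0041,  1.0006]))
(array([ 0.0025,  0.3725, -0.0238]), array([-0. , -0. ,  0.5]))
```

Request:
{"fn": "drive_tool", "kwargs": {
  "slide": [
    [-0.03,0.01,-0.07],
    [-0.07,0.03,-0.14],
    [-0.12,0.06,-0.2],
    [-0.17,0.09,-0.25],
    [-0.22,0.12,-0.28],
    [-0.26,0.14,-0.284],
    [-0.294,0.158,-0.284],
    [-0.294,0.158,-0.284],
    [-0.294,0.158,-0.284],
    [-0.294,0.158,-0.284]
  ],
  "turn": [
    [0,0,1],
    [0,0,1],
    [0,0,1],
    [0,0,1],
    [0,0,1],
    [0,0,1],
    [0,0,1],
    [0,0,1],
    [0,0,1],
    [0,0,1]
  ]
}}

```text
time_s: 18.57
ee_pos: [0.5999, 0.1696, 0.369]
tool_rot: [3.068, 0.674, -0.011]
force: [-0.1, -0.1, -0.8]
opening: 0.0634
grasp_force: 0.0
```

Request:
{"fn": "drive_tool", "kwargs": {
  "slide": [
    [0,0.05,-0.01],
    [0,0.11,-0.02],
    [0,0.17,-0.024],
    [0,0.23,-0.024],
    [0,0.29,-0.024],
    [0,0.34,-0.024],
    [0.002,0.372,-0.024],
    [0.002,0.372,-0.024],
    [0.002,0.372,-0.024],
    [0.002,0.372,-0.024]
  ],
  "turn": [
    [0,0,0.5],
    [0,0,0.5],
    [0,0,0.5],
    [0,0,0.5],
    [0,0,0.5],
    [0,0,0.5],
    [0,0,0.5],
    [0,0,0.5],
    [0,0,0.5],
    [0,0,0.5]
  ]
}}

```text
time_s: 19.4
ee_pos: [0.6794, 0.0044, 0.3824]
tool_rot: [-3.138, 0.134, 0.008]
force: [-0.4, -0.0, 0.7]
opening: 0.0636
grasp_force: 0.0
```

Run:
```python
from h import *
s=ctrl.read_state();print(s['time_s'],s['ee_pos'],s['tool_rot'],s['joints'].round(2),s['opening'])
g=wristg(s,save('wrist','w6.png'))
for t in (1.65,1.7,1.75): print(t,arc(t),px(g,arc(t)).round(1))
print(rel(arc(1.75)-[0,0,.0188],down()))
```

```text
19.4 [0.67935298 0.0043783  0.3824215 ] [-3.13752997  0.13401134  0.00751311] [-0.07  0.44  0.04  1.26 -0.02  1.45 -1.69] 0.0635581533757076
1.65 [0.66932278 0.0029217  0.28403766] [[318.4 250.5]]
1.7 [0.6788587  0.00207064 0.2828356 ] [[318.5 238.8]]
1.75 [0.68832287 0.00122598 0.28115654] [[318.6 227. ]]
(array([0.0194, 0.0057, 0.2409]), array([-0.001,  0.004,  0.004]))
```

View pics/w6.png

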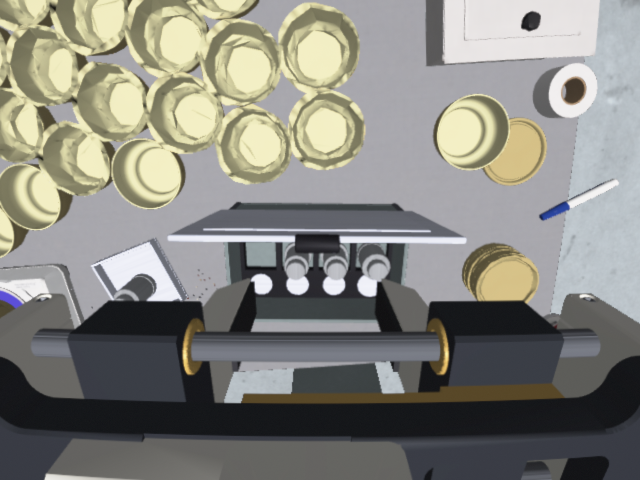

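The pull shows at (318,243), which means a lid angle of about 1.69. I go down over it and pinch.

Request:
{"fn": "drive_tool", "kwargs": {
  "slide": [
    [-0.004,0.003,0.05],
    [-0.004,0.003,0.1],
    [-0.004,0.003,0.15],
    [-0.004,0.003,0.19],
    [-0.004,0.003,0.22],
    [-0.004,0.003,0.235],
    [-0.004,0.003,0.235],
    [-0.004,0.003,0.235],
    [-0.004,0.003,0.235],
    [-0.004,0.003,0.235]
  ],
  "turn": [
    [0,0,0],
    [0,0,0],
    [0,0,0],
    [0,0,0],
    [0,0,0],
    [0,0,0],
    [0,0,0],
    [0,0,0],
    [0,0,0],
    [0,0,0]
  ]
}}

```text
time_s: 20.28
ee_pos: [0.6776, 0.0015, 0.2667]
tool_rot: [-3.139, 0.137, 0.003]
force: [-0.1, 0.1, -0.5]
opening: 0.0635
grasp_force: 0.0
```

Request:
{"fn": "drive_tool", "kwargs": {
  "slide": [
    [0,0,0],
    [0,0,0],
    [0,0,0],
    [0,0,0],
    [0,0,0],
    [0,0,0],
    [0,0,0],
    [0,0,0],
    [0,0,0],
    [0,0,0]
  ],
  "turn": [
    [0,0,0],
    [0,0,0],
    [0,0,0],
    [0,0,0],
    [0,0,0],
    [0,0,0],
    [0,0,0],
    [0,0,0],
    [0,0,0],
    [0,0,0]
  ],
  "claw": 1,
  "force": 25
}}

```text
time_s: 21.12
ee_pos: [0.6775, 0.0033, 0.2659]
tool_rot: [-3.136, 0.136, 0.004]
force: [0.3, 4.6, 0.4]
opening: 0.0358
grasp_force: 25.0
```

Run:
```python
from h import *
s=ctrl.read_state();print(s['time_s'],s['ee_pos'],s['opening'],s['force'])
# start pull pos: use observed grip; end at the first grasp pose TCP (.4589,.0225,.0785)
a0=1.685
for k,th in enumerate(np.linspace(a0,0,41)[1:]):
    d=(arc(th)-arc(a0));
    print(k+1,round(th,3),round(d@EX/.5,3),round(-d[2]/.5,3))
```

```text
21.1167 [0.67750208 0.00327243 0.26590493] 0.03576480177750226 [0.2737731  4.63370462 0.38308472]
1 1.643 -0.016 -0.002
2 1.601 -0.032 -0.003
3 1.559 -0.049 -0.003
4 1.516 -0.065 -0.003
5 1.474 -0.081 -0.002
6 1.432 -0.097 -0.001
7 1.39 -0.113 0.001
8 1.348 -0.129 0.004
9 1.306 -0.145 0.008
10 1.264 -0.161 0.012
11 1.222 -0.176 0.017
12 1.18 -0.192 0.023
13 1.137 -0.207 0.029
14 1.095 -0.221 0.036
15 1.053 -0.236 0.043
16 1.011 -0.25 0.051
17 0.969 -0.264 0.06
18 0.927 -0.277 0.069
19 0.885 -0.29 0.079
20 0.842 -0.303 0.089
21 0.8 -0.315 0.1
22 0.758 -0.327 0.111
23 0.716 -0.338 0.123
24 0.674 -0.348 0.135
25 0.632 -0.359 0.148
26 0.59 -0.368 0.161
27 0.548 -0.377 0.175
28 0.506 -0.386 0.189
29 0.463 -0.394 0.203
30 0.421 -0.401 0.217
31 0.379 -0.407 0.232
32 0.337 -0.413 0.247
33 0.295 -0.419 0.263
34 0.253 -0.424 0.278
35 0.211 -0.428 0.294
36 0.168 -0.431 0.31
37 0.126 -0.434 0.326
38 0.084 -0.436 0.342
39 0.042 -0.437 0.358
40 0.0 -0.438 0.375
```

Request:
{"fn": "drive_tool", "kwargs": {
  "slide": [
    [-0.016,0,-0.002],
    [-0.032,0,-0.003],
    [-0.049,0,-0.003],
    [-0.065,0,-0.003],
    [-0.081,0,-0.002],
    [-0.097,0,-0.001],
    [-0.113,0,0.001],
    [-0.129,0,0.004],
    [-0.145,0,0.008],
    [-0.161,0,0.012]
  ],
  "turn": [
    [0,0,0],
    [0,0,0],
    [0,0,0],
    [0,0,0],
    [0,0,0],
    [0,0,0],
    [0,0,0],
    [0,0,0],
    [0,0,0],
    [0,0,0]
  ]
}}

```text
time_s: 21.95
ee_pos: [0.5973, 0.0107, 0.2597]
tool_rot: [-3.136, 0.135, 0.003]
force: [3.6, 7.2, -5.4]
opening: 0.0356
grasp_force: 25.0
```

Request:
{"fn": "drive_tool", "kwargs": {
  "slide": [
    [-0.015,0,0.005],
    [-0.031,0,0.011],
    [-0.046,0,0.017],
    [-0.06,0,0.024],
    [-0.075,0,0.031],
    [-0.089,0,0.039],
    [-0.103,0,0.048],
    [-0.116,0,0.057],
    [-0.129,0,0.067],
    [-0.142,0,0.077]
  ],
  "turn": [
    [0,0,0],
    [0,0,0],
    [0,0,0],
    [0,0,0],
    [0,0,0],
    [0,0,0],
    [0,0,0],
    [0,0,0],
    [0,0,0],
    [0,0,0]
  ]
}}

```text
time_s: 22.78
ee_pos: [0.5271, 0.0173, 0.2222]
tool_rot: [-3.136, 0.135, 0.0]
force: [3.2, 9.0, -3.2]
opening: 0.036
grasp_force: 25.0
```

Request:
{"fn": "drive_tool", "kwargs": {
  "slide": [
    [-0.012,0,0.011],
    [-0.024,0,0.022],
    [-0.035,0,0.034],
    [-0.045,0,0.046],
    [-0.056,0,0.059],
    [-0.065,0,0.072],
    [-0.074,0,0.086],
    [-0.083,0,0.1],
    [-0.091,0,0.114],
    [-0.098,0,0.128]
  ],
  "turn": [
    [0,0,0],
    [0,0,0],
    [0,0,0],
    [0,0,0],
    [0,0,0],
    [0,0,0],
    [0,0,0],
    [0,0,0],
    [0,0,0],
    [0,0,0]
  ]
}}

```text
time_s: 23.62
ee_pos: [0.4777, 0.0219, 0.1582]
tool_rot: [-3.135, 0.135, 0.002]
force: [-0.0, 10.2, 0.1]
opening: 0.0358
grasp_force: 25.0
```

Request:
{"fn": "drive_tool", "kwargs": {
  "slide": [
    [-0.006,0,0.015],
    [-0.012,0,0.03],
    [-0.018,0,0.046],
    [-0.023,0,0.061],
    [-0.027,0,0.077],
    [-0.03,0,0.093],
    [-0.033,0,0.109],
    [-0.035,0,0.125],
    [-0.036,0,0.138],
    [-0.036,0,0.146]
  ],
  "turn": [
    [0,0,0],
    [0,0,0],
    [0,0,0],
    [0,0,0],
    [0,0,0],
    [0,0,0],
    [0,0,0],
    [0,0,0],
    [0,0,0],
    [0,0,0]
  ]
}}

```text
time_s: 24.45
ee_pos: [0.4591, 0.0236, 0.0847]
tool_rot: [-3.136, 0.134, 0.005]
force: [-1.2, 10.4, 0.1]
opening: 0.036
grasp_force: 25.0
```

Run:
```python
from h import *
s=ctrl.read_state();print(s['time_s'],s['ee_pos'],s['opening'],s['force'])
d=s['ee_pos']+[0,0,.0175]-H; print('angle',np.arctan2(d[2],-d@EX)-.0207)
```

```text
24.45 [0.45909199 0.02362817 0.08469186] 0.03595140796806266 [-1.15378365 10.42822919  0.10199356]
angle 0.032335626029676726
```

Request:
{"fn": "drive_tool", "kwargs": {
  "slide": [
    [0,0,0.003],
    [0,0,0.006],
    [0,0,0.009],
    [0,0,0.012],
    [0,0,0.014],
    [0,0,0.014],
    [0,0,0.014],
    [0,0,0.014],
    [0,0,0.014],
    [0,0,0.014]
  ],
  "turn": [
    [0,0,0],
    [0,0,0],
    [0,0,0],
    [0,0,0],
    [0,0,0],
    [0,0,0],
    [0,0,0],
    [0,0,0],
    [0,0,0],
    [0,0,0]
  ]
}}

```text
time_s: 25.28
ee_pos: [0.459, 0.0237, 0.0788]
tool_rot: [-3.136, 0.134, 0.005]
force: [-3.5, 11.8, 7.8]
opening: 0.0359
grasp_force: 25.0
```

The wrist now reads 7.8 N upward at the closed height, so the lid is seated. I release and rise straight up.

Request:
{"fn": "drive_tool", "kwargs": {
  "slide": [
    [0,0,0],
    [0,0,0],
    [0,0,0],
    [0,0,0],
    [0,0,0],
    [0,0,-0.04],
    [0,0,-0.1],
    [0,0,-0.17],
    [0,0,-0.24],
    [0,0,-0.3]
  ],
  "turn": [
    [0,0,0],
    [0,0,0],
    [0,0,0],
    [0,0,0],
    [0,0,0],
    [0,0,0],
    [0,0,0],
    [0,0,0],
    [0,0,0],
    [0,0,0]
  ],
  "claw": 0.35
}}

```text
time_s: 26.12
ee_pos: [0.4597, 0.0196, 0.2302]
tool_rot: [3.138, -0.14, -0.003]
force: [0.8, 0.8, 0.2]
opening: 0.0597
grasp_force: 0.0
```

Run:
```python
from h import *
np.set_printoptions(precision=3,suppress=True)
s=ctrl.read_state();print(s['time_s'],s['ee_pos'],s['opening'],s['force'])
gs=save('scene','s7.png')
for n in('plug_a','lid_pile','scoop_cup','tamper','tin_near','lid'):
    for r in look_for(n,'scene')[:1]:print(n,np.array(r['centre']),r['score'])
```

```text
26.1167 [0.46 0.02 0.23] 0.05972930253588469 [0.822 0.839 0.17 ]
plug_a [0.514 0.337 0.061] 0.97
lid_pile [ 0.492 -0.265  0.059] 0.67
scoop_cup [0.368 0.207 0.029] 0.61
tamper [ 0.368 -0.21   0.026] 0.57
tin_near [ 0.745 -0.237  0.036] 0.78
lid [0.559 0.033 0.1  ] 0.95
```

View pics/s7.png

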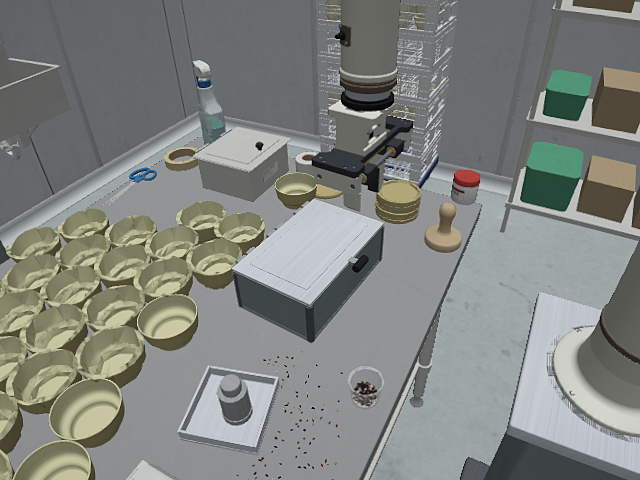

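The lid is closed, with the pull at (360,264) as at the start. The plug stands upright in the tray at (235,398), and the bystanders have not moved.

```bash
python3 -c "
from station import ctrl
print(ctrl.finish_job())"
```

```text
the job is handed in; nothing more can be done
None
```

Job handed in: plug 1 was the wrong one (felt 44 mm shank in a thin bay) and now stands upright in the tray, the other three are untouched in bays 2–4 (judged by eye, not felt), and the lid was lowered gently and is closed.

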